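Nip up the clamping bar on a craft-stick glue-up

TASK

The craft-stick panel on the wooden gluing board has just been glued and its clamping bar is only finger-tight. Take the orange screwdriver from the wooden tool stand, turn both brass slotted screws of the bar clockwise until each comes hard up against its stop, and put the screwdriver back upright and fully down in any free hole of the stand. The glue is wet, so let nothing but the screwdriver touch the gluing board, and leave the other things on the table where they are.

Things in the scene. Friction and masses are not known exactly. Their poses are not given: they have to be found in the camera images.
- clamp_board: Gluing board, fixed: brown board 200 x 230 x 18 mm lying flat, origin at the centre of its underside. A glued craft-stick panel (116 along x, 108 along y, top 22 mm over the table) lies on its middle; over it, along the board's y axis, an aluminium clamping bar 28 wide, 190 long, top 34 mm over the table. Two brass screws stand on the bar at (0, 72) and (0, -72) mm.
- screw_a_slot (a point): Centre of the top face of the brass screw at the board's +y end. Knurled round head 30 mm across, top 48 mm over the table, with a straight dark slot across the whole head: 4.6 mm wide, 7 mm deep (floor 41 mm over the table), mouth chamfered at 45 degrees to 8.6 mm wide. The frame turns with the screw: x along the slot, z up.
- screw_b_slot (a point): The same point and frame of the identical screw at the board's -y end.
- screw_a (a joint): Turn of the screw at the +y end, rad; grows clockwise seen from above (tightening). Hard stop, fully tight, at 1.70; it starts finger-tight between 0.3 and 1.1, so 0.6 to 1.4 rad short of the stop. About 0.10 N m turns it; it stays where it is left, and does not rise or sink. At 0 the slot runs along the board's x axis.
- screw_b (a joint): The same for the screw at the -y end.
- tool_stand: Dark wooden tool block, fixed: 150 (x) x 60 (y) x 85 mm high, origin at the centre of its underside. Three upright round holes at x = -55, 0 and +55 mm, 26 mm diameter, 78 mm deep. The screwdriver and the bradawl stand in the two end holes, either way round; the middle hole is empty.
- tool_stand_hole0 (a point): Centre of the mouth of the hole at x = -55 mm, on the block's top, 85 mm above the table.
- tool_stand_hole1 (a point): The same for the middle hole.
- tool_stand_hole2 (a point): The same for the hole at x = +55 mm.
- screwdriver: Flat-blade screwdriver, orange handle with black bands, loose, 0.10 to 0.17 kg, standing blade down in a hole of the stand, z up the handle. Origin on its axis under its round black flange (38 mm diameter), which rests on the block. Handle 5 to 83 mm above the origin, 36 mm wide along x, 26 mm thick along y: grip across its two flat faces. Round 8 mm shank below; blade tip 70 mm below the origin.
- screwdriver_tip (a point): Centre of the blade's end, 70 mm below the screwdriver's origin; axes as the screwdriver's. The blade is 14 mm wide along x and 2.6 mm thick along y over its last 14 mm, thinned to 1.6 mm over the last 3 mm.
- screwdriver_grip (a point): Point on the handle's axis to grip at, 55 mm above the screwdriver's origin and 28 mm below the handle's top.
- bradawl: Bradawl with a round pear-shaped pale wooden handle, brass flange at its foot, loose, standing in the other end hole of the stand; handle 64 mm high above the block. Origin on its axis at the flange's underside. A bystander.
- glue_bottle: White glue bottle with orange nozzle, 52 mm diameter, 130 mm tall, standing beyond the gluing board. Origin at the centre of its underside. A bystander.
- paper_cup: White and blue paper cup, 84 mm diameter at the rim, 95 mm tall. Origin at the centre of its underside. A bystander.
- marker: Green-capped white marker, 130 mm long, 18 mm diameter, lying beside the tool stand. Origin under its middle. A bystander.
- stick_panel: Finished craft-stick panel, 116 x 108 x 4 mm, lying flat. Origin at the centre of its underside. A bystander.
- pocket_magnifier: Black pocket video magnifier, 135 x 75 x 18 mm, lying flat. Origin at the centre of its underside. A bystander.
- glue_stick: Glue stick, white and blue with a red cap, 29 mm diameter, 96 mm tall, standing. Origin at the centre of its underside. A bystander.
- stick_bundle: Banded bundle of craft sticks, 114 x 41 x 20 mm, lying. Origin at the centre of its underside. A bystander.

How it is judged (in metres and radians):
On the way:
1. both screws of the clamping bar are turned up to their stops (value of joint each of screw_a, screw_b above 1.55 rad), for 0.2 s.
At the end, for the whole second after the job is handed in: Both screws are at their stops (joint value above 1.55 of 1.70 rad) and the screwdriver stands at rest, upright (within 0.12 rad) and fully down in any hole of the tool stand: its origin within 12 mm of the hole's centre seen from above, and within 6 mm of the block's top in height (all of step 1 and (horizontal distance between screwdriver and tool_stand_hole0 below 0.012 m or horizontal distance between screwdriver and tool_stand_hole1 below 0.012 m or horizontal distance between screwdriver and tool_stand_hole2 below 0.012 m) and z of screwdriver in the frame of tool_stand between 0.079 and 0.091 m and angle between screwdriver's own z axis and vertical below 0.12 rad and linear speed of screwdriver below 0.02 m/s); the robot touches nothing.
It fails at once if a finger or the arm touches the gluing board, its bar, panel or screws (more than 1 N) (contact force between any of the fingers, the arm and clamp_board above 1 N).
It fails at once if another thing on the table is shifted more than 30 mm (distance of any of bradawl, glue_bottle, paper_cup, marker, stick_panel, pocket_magnifier, glue_stick, stick_bundle from where it was at the start of the episode above 0.03 m).
It also fails if it takes over 64 s, if anything falls off the work surface, if the arm or the gripper's body presses on something with over 40 N, if the wrist force passes 120 N, or if a joint passes its speed limit or range.

ROBOT

A 6-joint arm with a two-finger parallel gripper is mounted at the origin on the work surface. World frame = base frame: x ahead of the robot, y to its left, z up, the work surface at z = 0. Lengths are in mm, angles in rad, forces in N, time in s.
With the tool pointing down it reaches from about 300 to 775 mm from the base axis. Payload 14.6 kg.
Tool frame: the origin (TCP) lies on the centre line of the jaws, within the pads' length; the fingertips stand 8 mm ahead of it and the grasp point (between the pads) lies 11 mm behind it; z points along the fingers, y is the direction in which the jaws open and shut (so a half turn about z gives the same grasp; the last joint's range is limited). The gripper opens to 94 mm and grips with 3 to 60 N. Pads are 16 mm wide; open, the fingers measure 119 mm over their backs; the gripper's body (75 mm by 177 mm) begins 78 mm behind the grasp point.
Start: joints at [1.17, 0.3, 1.521, -0, 1.321, -0.067], TCP at [180.197, 519.633, 213.446] pointing down, gripper open.
Joint ranges: [-3.03, 3.03], [-0.79, 2.21], [0.23, 2.52], [-1.04, 4.18], [0, 3.07], [-2.55, 2.55]. Speed limits (rad/s): [2.22, 2.22, 2.57, 3.14, 3.14, 3.14].

INTERFACE

Orientations are given as [roll, pitch, yaw] about the fixed x, y, z axes, in that order (R = Rz(yaw) Ry(pitch) Rx(roll)).
In Python, from cell import read_state, cams, manip gives the robot as it stands.
- The arm moves only by the shell command python3 -m handwheel 'ROWS' [OPENING] [FORCE]. ROWS is JSON, a list of rows, each a list of 4 numbers: the shift along the tool's x, y, z in m, then the turn about the tool's z in degrees. In form: [[dx, dy, dz, turn], ...]. A call has 1 to 5 rows; each row is the pose to reach, as a shift and turn from the pose measured when the call began, along the tool's axes at that moment; what a row does not reach only later rows make up. A row lasts 1/8 s, in which the tool goes at most 62.5 mm and 10.7 degrees, less where a joint would pass 70% of its speed; a pose out of reach is approached as far as the arm can. A call with a gripper value outside its range is refused whole. OPENING is the closure, from 0 (fully open) to 1 (shut), set as the call begins (- or left out, the last holds). The fingers move at their own pace and stop on an object; FORCE is the grip in N (left out, the last holds). Time passes only in rows, so rows that repeat a pose let the fingers close. It gives the time, the measured TCP pose, the force and the opening at its end, in the units of the state.
- read_state(): the state, without advancing time (a new reading comes with each control period).
- cams.camera(name): name is "scene" or "side" or "wrist"; returns the picture (400x640x3 uint8, red, green, blue); there is no depth.
- cams.get_calibration(name): a dict with "vertical_fov" (degrees; the focal length in pixels is half the picture's height over the tangent of half this angle, whatever the lens; pixels are square), "cx", "cy" (the principal point, pixels), "R" (3x3) and "t" (3): a world point X has camera coordinates R X + t. Camera axes: x right, y down, z forward; pixel columns grow to the right and rows downward; lengths in mm; the calibration is good to about 2 mm. A picture is of the moment at which its call begins: read the wrist's pose just before it. get_calibration takes no time and is no camera call; for the wrist camera it gives the pose at the moment of the call.
- manip.sign_off(): hands the job in, once; it reports no verdict.
The state is a dict: "clock": time; "joints": joint angles; "qd": joint speeds; "effort": joint torques, N m; "eef_pos": TCP position; "eef_rot": TCP orientation; "wrist_force": force on the tool from outside, world axes, zero at the start; "moment": the same for the moment, N m; "finger_gap": finger opening in mm.
Only numpy, scipy, OpenCV 4.12 (cv2) and the standard library are available. Lean on these libraries where they do the work, as an engineer would, in place of code of your own. Each camera call takes 0.05 s, during which the arm holds its last target. There are 200 camera calls.

## Working session

There is one attempt and no reset: what is moved stays moved. The work goes in short steps, Python scripts to look and compute and a shell command to move; the robot and the scene stay as the last step left them, time stands still between calls to the robot, and variables do not carry over. Pictures are saved under pics/ and viewed, about 8 in all and at most 12, crops included, and the job is handed in when it is done.

```bash
ls; mkdir -p pics; python3 - <<'E'
from cell import read_state,cams
import cv2
s=read_state();print(s)
for n in("scene","side","wrist"):
    c=cams.get_calibration(n);print(n,c)
    cv2.imwrite(f"pics/{n}0.png",cams.camera(n)[:,:,::-1])
a=[cv2.imread(f"pics/{n}0.png") for n in("scene","side","wrist")]
E
```

```text
pics
{'clock': 0.0, 'joints': array([ 1.17035988e+00,  3.00451929e-01,  1.52154029e+00, -7.06333069e-06,
        1.32072931e+00, -6.66093718e-02]), 'qd': array([ 0.0012236 , -0.00176856,  0.00058729,  0.00031482,  0.00101722,
        0.00035113]), 'effort': array([ 6.70731351e-04, -5.31808555e+01, -3.52729261e+01,  7.08063575e-02,
        2.44707201e-02, -1.22315214e-04]), 'eef_pos': array([180.12740288, 519.40829504, 212.91410582]), 'eef_rot': array([-3.14046583e+00, -6.83116164e-05,  2.80776729e+00]), 'wrist_force': array([ 0.28684228, -0.01848661,  0.87504211]), 'moment': array([-0.02955392,  0.01888573, -0.00596164]), 'finger_gap': 94.04376268783948}
scene {'vertical_fov': 55.954791736693004, 'cx': 312.37907018308726, 'cy': 196.5963645334674, 'R': array([[-6.02935022e-01,  7.97790109e-01,  5.48316655e-04],
       [ 5.97198374e-01,  4.51792029e-01, -6.62750379e-01],
       [-5.28983422e-01, -3.99267960e-01, -7.48840193e-01]]), 't': array([ 353.81827154, -264.12456255, 1461.63942694])}
side {'vertical_fov': 50.628457673208096, 'cx': 324.4459169885588, 'cy': 200.58983093275393, 'R': array([[ 0.7682495 , -0.63994076, -0.01638688],
       [-0.45922169, -0.53310043, -0.71057679],
       [ 0.4459912 ,  0.55342547, -0.70342881]]), 't': array([-432.96565253,  312.21662635, 1037.27677702])}
wrist {'vertical_fov': 59.243399912001784, 'cx': 328.51186850101504, 'cy': 197.55237230155998, 'R': array([[ 3.27525817e-01,  9.44842230e-01, -5.48274041e-06],
       [ 9.14130981e-01, -3.16878417e-01,  2.52888548e-01],
       [ 2.38938042e-01, -8.28325402e-02, -9.67495417e-01]]), 't': array([-548.8080601 ,  -24.61599935,  389.30179878])}
```

View pics/scene0.png

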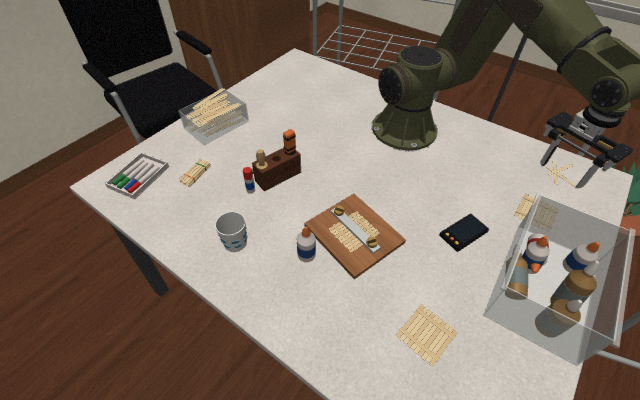

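View pics/wrist0.png

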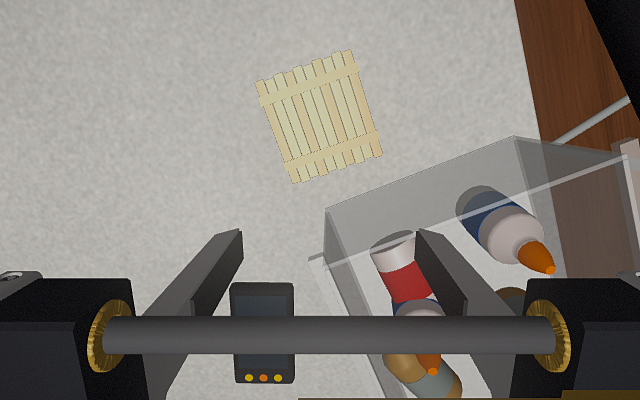

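The scene view shows the stand at about (277,168), with the orange screwdriver at (289,142) in its right-hand hole and the bradawl at (261,158). The board is at (355,235), with screws near (338,210) and (372,243). The wrist view shows only the panel and the box. Next I'll look at enlarged crops.

```bash
cat > h.py <<'E'
import numpy as np,cv2
from cell import read_state,cams
from scipy.spatial.transform import Rotation as Ro
def cal(n):
    c=cams.get_calibration(n);f=200/np.tan(np.radians(c["vertical_fov"]/2))
    return f,c["cx"],c["cy"],np.array(c["R"]),np.array(c["t"])
def ray(c,u,v,z):
    f,cx,cy,R,t=c
    d=R.T@np.array([(u-cx)/f,(v-cy)/f,1]);o=-R.T@t
    return o+d*(z-o[2])/d[2]
def proj(c,X):
    f,cx,cy,R,t=c
    p=R@np.asarray(X,float)+t
    return np.array([f*p[0]/p[2]+cx,f*p[1]/p[2]+cy])
def tool(target,yaw=None):
    "shift in tool axes from current pose to world target; turn deg"
    s=read_state();R=Ro.from_euler('xyz',s["eef_rot"]).as_matrix()
    return R.T@(np.array(target)-s["eef_pos"]),s["eef_pos"],s["eef_rot"]
E
python3 - <<'E'
from h import *
a=cv2.imread("pics/scene0.png")[110:290,220:420];b=cv2.imread("pics/side0.png")
cv2.imwrite("pics/c1.png",np.hstack([cv2.resize(a,None,fx=4,fy=4,interpolation=2)[:600]]))
cv2.imwrite("pics/s1.png",b)
c=cal("scene")
for n,u,v,z in[("drv flange",289,155,87),("awl flange",261,168,87),("sa",338,210,48),("sb",372,243,48),("board",355,235,18)]:print(n,ray(c,u,v,z).round())
E
```

```text
drv flange [ 457. -194.   87.]
awl flange [ 558. -226.   87.]
sa [525.  50.  48.]
sb [566. 193.  48.]
board [552. 130.  18.]
```

View pics/c1.png

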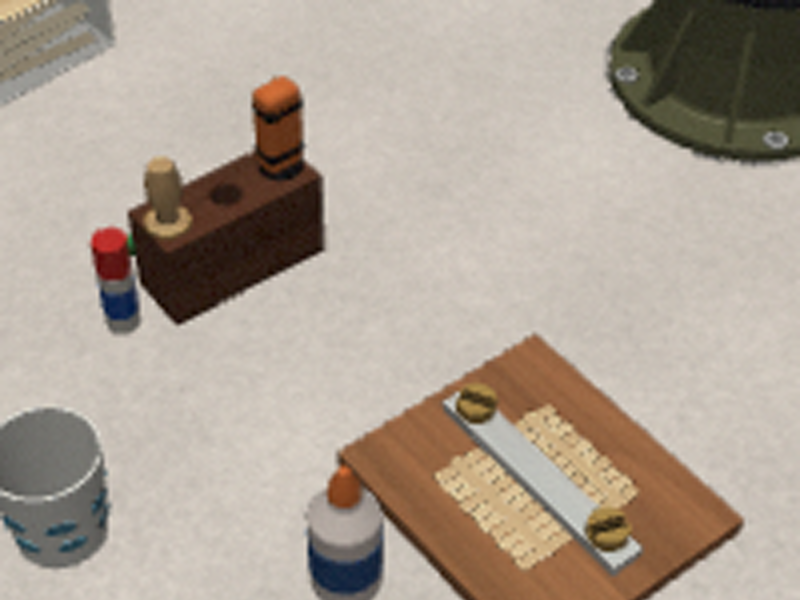

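View pics/s1.png

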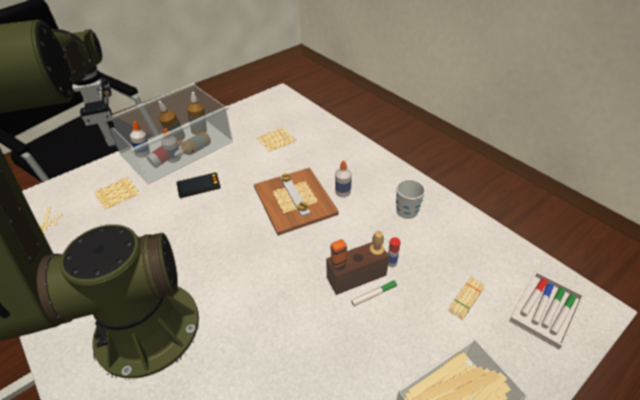

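The crop shows the driver in the right-hand end hole at crop (278,170) and the bradawl at (168,220). The marker lies behind the stand and the glue stick is at its left end. The slotted screws are at crop (478,403) and (608,528). I'll use the wrist camera over the board and then the stand, so I need its offset first.

```bash
python3 - <<'E'
from h import *
c=cal("wrist");s=read_state()
print("cam rel world",-c[3].T@c[4]-s["eef_pos"])
R=Ro.from_euler('xyz',s["eef_rot"]).as_matrix()
print("cam rel tool",R.T@(-c[3].T@c[4]-s["eef_pos"]), (R.T@c[3].T).round(3))
# footpoint of pixels for TCP raised to 330
for z,up in((48,130),(90,130)):
  cc=list(c);cc[4]=c[4]-c[3]@np.array([0,0,330-s["eef_pos"][2]])
  for v in(20,130,220):print(z,v,ray(cc,320,v,z)-s["eef_pos"])
c=cal("scene")
for n,u,v,z in[("drv top",277,90,165),("awl fl",168,222,88),("sa",478,400,48),("sb",608,526,48),("hole",226,194,85),("block near corner",178,322,0),("blk r",323,250,0)]:print(n,ray(c,u/4+220,v/4+110,z).round())
print(tool([0,0,0])[0])
E
```

```text
cam rel world [-70.88560061  23.51842796 169.91865662]
cam rel tool [  74.68425643   -1.1482803  -169.91520824] [[ 0.    -0.967 -0.253]
 [ 1.    -0.     0.001]
 [-0.001 -0.253  0.967]]
48 20 [-165.93558267   45.97471525 -165.02946089]
48 130 [ -46.19038083    3.64289213 -165.02946089]
48 220 [  66.59116261  -36.22716759 -165.02946089]
90 20 [-157.10191496   43.8876935  -123.02946089]
90 130 [ -48.48548243    5.49006638 -123.02946089]
90 220 [  53.81447377  -30.67458644 -123.02946089]
drv top [ 440. -202.  165.]
awl fl [ 548. -230.   88.]
sa [523.  53.  48.]
sb [562. 190.  48.]
hole [ 493. -217.   85.]
block near corner [ 569. -212.    0.]
blk r [ 430. -169.   -0.]
[ 7.70320150e-04 -5.49629968e+02  2.13506914e+02]
```

```bash
python3 -m handwheel '[[0,0,-0.06,0],[0,0,-0.1,0],[-0.05,-0.025,-0.1,0],[-0.1,-0.05,-0.1,0],[-0.15,-0.075,-0.1,0]]'; python3 -m handwheel '[[-0.05,-0.025,0,0],[-0.1,-0.05,0,0],[-0.15,-0.075,0,0],[-0.2,-0.1,0,0],[-0.25,-0.12,0,0]]'; python3 - <<'E'
from h import *
print(tool([593,105,213]))
E
```

```text
clock: 0.78
eef_pos: [298.2, 398.2, 313.0]
eef_rot: [-3.141, -0.0, 2.808]
wrist_force: [0.3, -0.1, 0.3]
finger_gap: 94.1
clock: 1.4
eef_pos: [496.2, 201.3, 313.1]
eef_rot: [-3.141, -0.0, 2.808]
wrist_force: [0.2, -0.7, 0.4]
finger_gap: 93.9
(array([-123.05970285,  -59.21958839,  100.14250923]), array([496.15850018, 201.3463817 , 313.09131289]), array([-3.14058514e+00, -6.92271183e-05,  2.80796102e+00]))
```

```bash
python3 -m handwheel '[[-0.05,-0.024,0.025,0],[-0.1,-0.048,0.06,0],[-0.123,-0.059,0.1,0],[-0.123,-0.059,0.1,0]]'; python3 - <<'E'
from h import *
np.savez("pics/b",*[np.asarray(x) for x in cal("wrist")])
im=cams.camera("wrist")[:,:,::-1];cv2.imwrite("pics/wb.png",im)
cv2.imwrite("pics/wbc.png",cv2.resize(im[0:250,160:480],None,fx=2.4,fy=2.4,interpolation=2))
E
```

```text
clock: 1.9
eef_pos: [592.4, 103.7, 209.4]
eef_rot: [-3.138, -0.006, 2.806]
wrist_force: [-0.3, 0.3, -0.2]
finger_gap: 94.0
```

View pics/wbc.png

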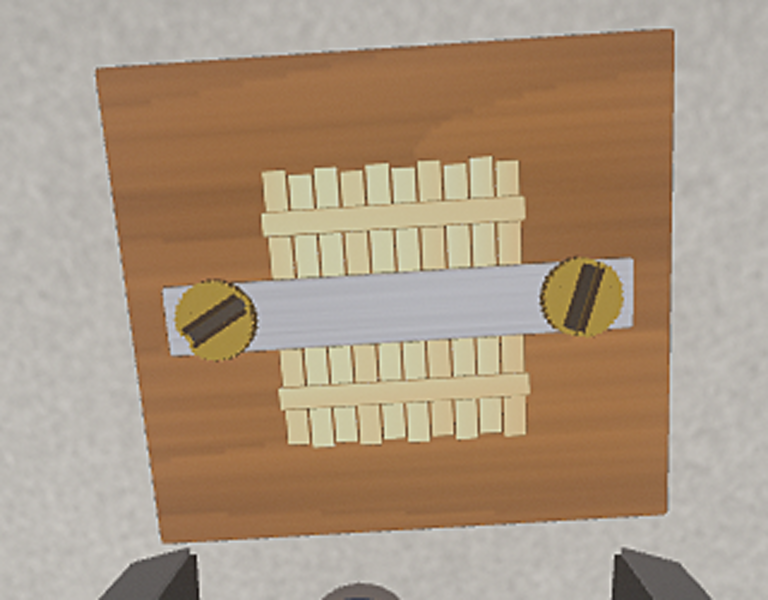

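The close view shows both heads clearly. The left head is centred at about crop (215,320) with its slot from (188,340) to (244,303). The right head is centred at about (583,297) with its slot from (575,330) to (594,266). I'll refine these with a dark-slot mask on each head.

```bash
python3 - <<'E'
from h import *
d=np.load("pics/b.npz");c=[d[f"arr_{i}"] for i in range(5)]
im=cv2.imread("pics/wb.png");C={}
for n,u,v in(("L",215,320),("R",583,297)):
    u,v=u/2.4+160,v/2.4
    yy,xx=np.mgrid[:400,:640]
    hsv=cv2.cvtColor(im,cv2.COLOR_BGR2HSV)
    brass=((hsv[...,0]>18)&(hsv[...,0]<32)&(hsv[...,1]>120)&(hsv[...,2]>110)&(np.hypot(xx-u,yy-v)<22)).astype('uint8')
    pts=cv2.findNonZero(brass);hull=cv2.convexHull(pts);e=cv2.fitEllipse(hull);(ru,rv),r=cv2.minEnclosingCircle(hull)
    m=(im.max(2)<80)&(np.hypot(xx-u,yy-v)<13)
    P=np.array([ray(c,a,b,48) for a,b in zip(xx[m],yy[m])])[:,:2];w,V=np.linalg.eigh(np.cov(P.T))
    ang=np.degrees(np.arctan2(V[1,1],V[0,1]))
    C[n]=ray(c,*e[0],48)
    print(n,"ellipse",e,"circ",ru,rv,r,"->",C[n].round(1),"slot centroid",P.mean(0).round(1),"slot ang",round(ang,1),"spread",np.sqrt(w).round(1),m.sum())
dd=C["R"]-C["L"];print(np.hypot(*dd[:2]),np.degrees(np.arctan2(dd[1],dd[0])))
for q in((215-27,340,244,303),(575,330,594,266)):
    a=ray(c,q[0]/2.4+160,q[1]/2.4,48);b=ray(c,q[2]/2.4+160,q[3]/2.4,48);print(np.degrees(np.arctan2(*(b-a)[1::-1]))%180,np.hypot(*(b-a)[:2]))
# drive to stand view: foot
s=read_state();print(s["joints"])
E
```

```text
L ellipse ((249.18357849121094, 133.07310485839844), (31.951629638671875, 33.75117874145508), 153.33172607421875) circ 248.6691131591797 133.31617736816406 16.987228393554688 -> [519.6  49.5  48. ] slot centroid [519.5  48.7] slot ang 106.0 spread [3.1 7.2] 109
R ellipse ((402.39398193359375, 123.5254135131836), (32.4296875, 33.47142791748047), 46.70620346069336) circ 402.5 123.5 16.985387802124023 -> [558.2 186.4  48. ] slot centroid [558.2 186.6] slot ang 145.8 spread [2.4 6.6] 184
142.30461904501803 74.27508099574247
102.93162363606358 26.607657595580594
146.72158226157592 24.88293870802007
[ 1.14689739e-01  4.19152220e-01  1.36292545e+00 -7.59456736e-04
  1.36267586e+00 -1.12122207e+00]
```

The screws check out. They are 142 mm apart against a nominal 144 mm, and the board's y axis is at 74°. The slots are at 104° and 146°, which makes the joints about 1.05 and 0.32 rad, both within the given range. The slots end at about 67° when tight. Next, the stand.

```bash
python3 -m handwheel '[[-0.004,-0.035,-0.045,9],[-0.01,-0.09,-0.065,18],[-0.018,-0.15,-0.065,27],[-0.025,-0.21,-0.065,36],[-0.032,-0.27,-0.065,45]]'; python3 - <<'E'
from h import *
print(tool([510,-265,270]))
E
```

```text
clock: 2.58
eef_pos: [533.9, -161.1, 280.2]
eef_rot: [-3.141, 0.002, 2.018]
wrist_force: [-0.1, -0.6, -0.5]
finger_gap: 94.0
(array([-83.33997719, -66.48920617,  10.44351745]), array([ 533.92518883, -161.08389287,  280.22063646]), array([-3.14084631e+00,  2.07861939e-03,  2.01783811e+00]))
```

```bash
python3 -m handwheel '[[-0.042,-0.033,0.005,8],[-0.083,-0.066,0.01,15],[-0.083,-0.066,0.01,15]]'; python3 - <<'E'
from h import *
np.savez("pics/s",*[np.asarray(x) for x in cal("wrist")])
im=cams.camera("wrist")[:,:,::-1];cv2.imwrite("pics/ws.png",im)
cv2.imwrite("pics/wsc.png",cv2.resize(im[0:250,180:500],None,fx=2.4,fy=2.4,interpolation=2))
E
```

```text
clock: 2.95
eef_pos: [509.6, -266.0, 272.0]
eef_rot: [3.14, 0.004, 1.752]
wrist_force: [0.9, 0.0, 0.2]
finger_gap: 93.9
```

View pics/wsc.png

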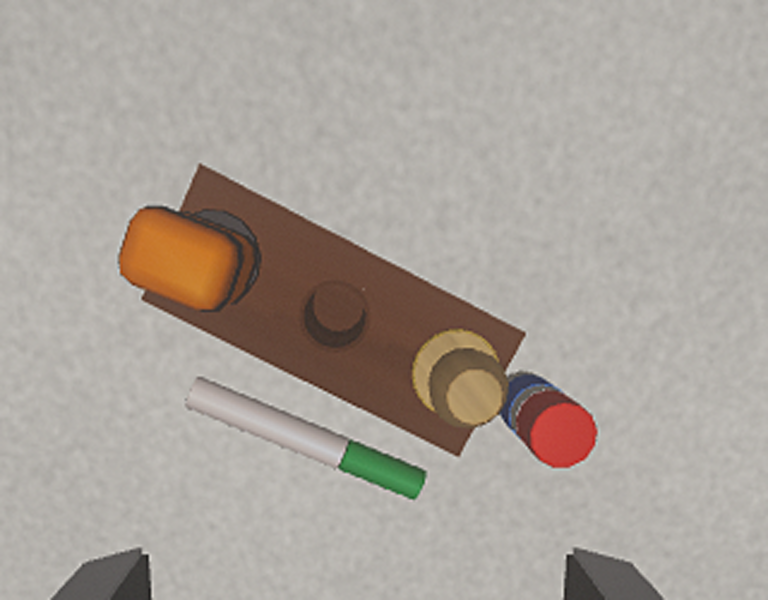

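The driver handle top is at about crop (180,258), with its long side roughly 18–20° in the image. The empty middle hole is at (336,314), and the block's top corners are (200,165), (524,333), (460,456) and (143,299). The marker and glue stick are both close to the block.

```bash
python3 - <<'E'
from h import *
d=np.load("pics/s.npz");c=[d[f"arr_{i}"] for i in range(5)]
W=lambda u,v,z:ray(c,u/2.4+180,v/2.4,z)
K=np.array([W(*p,85) for p in((200,165),(524,333),(460,456),(143,299))]);ctr=K.mean(0)
print("block",ctr.round(1),np.linalg.norm(np.roll(K,-1,0)-K,axis=1).round(1))
ax=K[1]+K[2]-K[0]-K[3];ax/=np.linalg.norm(ax);print("axis ang",np.degrees(np.arctan2(ax[1],ax[0])))
print("hole mid",W(336,314,85).round(1),"holes",(ctr-55*ax).round(1),(ctr+55*ax).round(1))
im=cv2.imread("pics/ws.png");h=cv2.cvtColor(im,cv2.COLOR_BGR2HSV)
m=((h[...,0]>4)&(h[...,0]<16)&(h[...,1]>190)&(h[...,2]>150)).astype('uint8')
n,l,st,ce=cv2.connectedComponentsWithStats(m);k=1+np.argmax(st[1:,4]);print(st[k],ce[k])
yy,xx=np.nonzero(l==k);P=np.array([ray(c,a,b,166) for a,b in zip(xx,yy)])[:,:2].astype('float32')
r=cv2.minAreaRect(P);print("top rect",r);w,V=np.linalg.eigh(np.cov(P.T));print(P.mean(0),np.sqrt(12*w),np.degrees(np.arctan2(V[1,1],V[0,1])))
B=cv2.boxPoints(r);print(B)
E
```

```text
block [ 491.  -221.5   85. ] [148.1  58.6 149.3  58.5]
axis ang -16.21825513620208
hole mid [ 491.2 -220.4   85. ] holes [ 438.2 -206.1   85. ] [ 543.8 -236.8   85. ]
[ 230   91   46   37 1005] [252.68557214 107.77114428]
top rect ((438.3447570800781, -206.82174682617188), (22.221452713012695, 32.331817626953125), 79.33541870117188)
[ 438.68744 -206.65431] [20.61100921 30.75304232] 177.42501046809664
[[ 420.40192 -214.7489 ]
 [ 452.1753  -220.73221]
 [ 456.2876  -198.89459]
 [ 424.51422 -192.91129]]
```

```bash
python3 -m handwheel '[[0.018,-0.015,0,-10],[0.036,-0.03,0,-20],[0.054,-0.045,0,-30],[0.0715,-0.0594,0,-40],[0.0715,-0.0594,0,-50]]'; python3 -m handwheel '[[0,0,0,-10],[0,0,0,-20],[0,0,0,-22.5],[0,0,0,-22.5]]'; python3 - <<'E'
from h import *
print(tool([438.3,-206.4,129]))
np.savez("pics/g",*[np.asarray(x) for x in cal("wrist")])
c=cal("wrist");im=cams.camera("wrist")[:,:,::-1];cv2.imwrite("pics/wg.png",im)
print(proj(c,[438.3,-206.4,168]))
E
```

```text
clock: 3.62
eef_pos: [438.7, -202.6, 273.8]
eef_rot: [-3.14, 0.006, 2.638]
wrist_force: [0.9, -0.9, 0.7]
finger_gap: 94.1
clock: 4.12
eef_pos: [439.2, -201.1, 275.0]
eef_rot: [-3.137, 0.007, 3.033]
wrist_force: [0.6, -0.4, 0.7]
finger_gap: 93.8
(array([  1.37323837,  -4.75035207, 146.0141426 ]), array([ 439.2013531 , -201.09915962,  274.99887027]), array([-3.13736775,  0.00719203,  3.03331415]))
[323.11844245 199.17334326]
```

```bash
python3 - <<'E'
from h import *
d=np.load("pics/g.npz");c=[d[f"arr_{i}"] for i in range(5)]
im=cv2.imread("pics/wg.png")
cv2.imwrite("pics/wgc.png",cv2.resize(im[120:320,220:440],None,fx=3,fy=3,interpolation=2))
E
```

```text
(no output)
```

View pics/wgc.png

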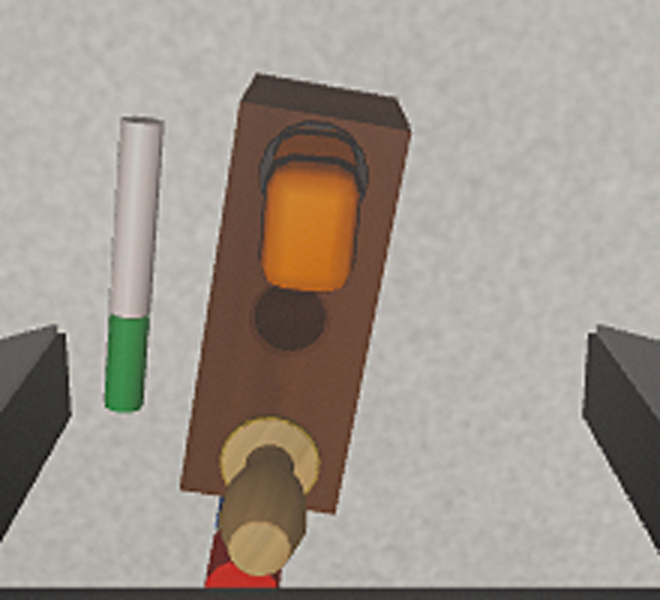

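The handle top is at crop (310,228), or px (323,196), against a predicted (323,199). Its long axis leans about 3° clockwise, so I'll descend with a small correction and grip.

```bash
python3 -m handwheel '[[0.003,-0.005,0.03,3],[0.003,-0.005,0.08,3],[0.003,-0.005,0.125,3],[0.003,-0.005,0.146,3],[0.003,-0.005,0.146,3]]'; python3 - <<'E'
from h import *
print(tool([438.3,-206.4,129])); print(read_state()["wrist_force"])
E
python3 -m handwheel '[[0,0,0,0],[0,0,0,0],[0,0,0,0],[0,0,0,0],[0,0,0,0]]' 1 40
```

```text
clock: 4.8
eef_pos: [436.3, -205.9, 128.2]
eef_rot: [-3.139, 0.005, 2.98]
wrist_force: [-0.5, -0.2, 0.2]
finger_gap: 93.8
(array([-2.09812125, -0.16112973, -0.82317283]), array([ 436.25904707, -205.90618664,  128.16552496]), array([-3.13858847,  0.00516314,  2.97983069]))
[-0.50036739 -0.23135003  0.15660473]
clock: 5.42
eef_pos: [436.3, -205.9, 128.3]
eef_rot: [-3.139, 0.005, 2.98]
wrist_force: [0.1, -0.2, -0.6]
finger_gap: 47.4
```

```bash
python3 -m handwheel '[[0,0,0,0],[0,0,0,0],[0,0,0,0],[0,0,0,0],[0,0,0,0]]'; python3 -m handwheel '[[0,0,0,0],[0,0,-0.002,0],[0,0,-0.004,0],[0,0,-0.006,0]]'
```

```text
clock: 6.05
eef_pos: [436.3, -205.9, 128.3]
eef_rot: [-3.139, 0.005, 2.98]
wrist_force: [-0.1, -0.0, 1.3]
finger_gap: 25.9
clock: 6.55
eef_pos: [436.3, -205.9, 134.4]
eef_rot: [-3.139, 0.005, 2.98]
wrist_force: [-0.4, -0.5, -0.1]
finger_gap: 25.8
```

Gripped, with the gap at 25.9 mm. I'll lift straight out and carry it to the +y (R) screw.

```bash
python3 -m handwheel '[[0,0,-0.03,0],[0,0,-0.065,0],[0,0,-0.095,0],[0,0,-0.12,0],[-0.005,0.03,-0.125,0]]' - 55; python3 -m handwheel '[[-0.007,0.05,0,5],[-0.015,0.105,0,10],[-0.022,0.16,0,15],[-0.03,0.215,0,20],[-0.038,0.27,0,24.7]]'; python3 - <<'E'
from h import *
print(tool([558.2,186.4,190]))
E
```

```text
clock: 7.18
eef_pos: [445.6, -177.4, 261.1]
eef_rot: [-3.138, 0.008, 2.978]
wrist_force: [-0.4, 0.7, -2.2]
finger_gap: 25.9
clock: 7.8
eef_pos: [527.5, 84.6, 260.5]
eef_rot: [-3.141, 0.009, 2.544]
wrist_force: [0.9, -0.4, -2.1]
finger_gap: 25.8
(array([ 32.52576422, 101.41019045,  70.19056373]), array([527.4778558 ,  84.6419446 , 260.49904481]), array([-3.14141841,  0.00902908,  2.54366743]))
```

```bash
python3 -m handwheel '[[0.018,0.055,0.02,0],[0.0325,0.1014,0.05,0],[0.0325,0.1014,0.07,0],[0.0325,0.1014,0.07,0]]'; python3 - <<'E'
from h import *
np.savez("pics/r",*[np.asarray(x) for x in cal("wrist")])
print(tool([558.2,186.4,190]))
c=cal("wrist");im=cams.camera("wrist")[:,:,::-1];cv2.imwrite("pics/wr.png",im)
cv2.imwrite("pics/wrc.png",cv2.resize(im[150:250,270:390],None,fx=6,fy=6,interpolation=2))
E
```

```text
clock: 8.3
eef_pos: [557.5, 186.5, 188.7]
eef_rot: [-3.139, 0.007, 2.544]
wrist_force: [-0.1, 0.4, -0.9]
finger_gap: 25.8
(array([-0.64459311,  0.31228042, -1.3147679 ]), array([557.49687277, 186.49621147, 188.68167173]), array([-3.13886301,  0.00690204,  2.54433351]))
```

View pics/wrc.png

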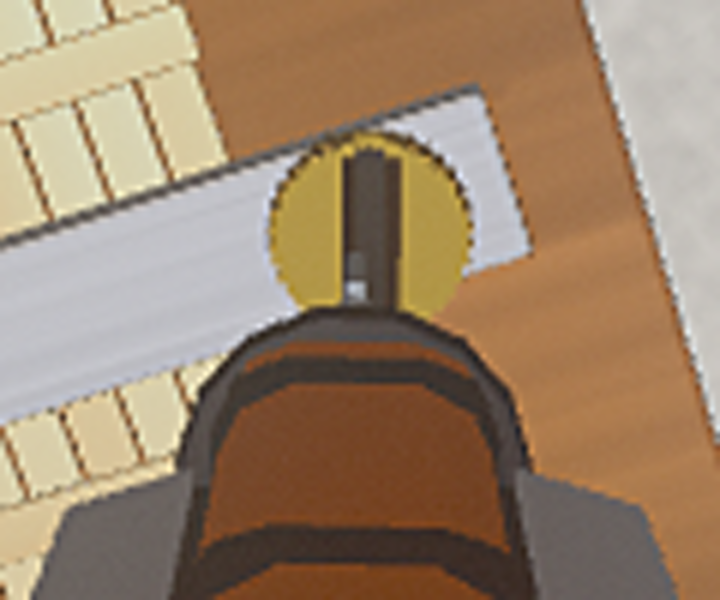

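The slot is aligned with the blade to within about 2°, since both run vertically in the crop. The blade edge is at crop x≈355 and the slot centre at x≈372. That gives a tool offset of about +2.5 mm in y and +3.4 mm in x. I'll descend gently and watch the force.

```bash
python3 -m handwheel '[[0.0034,0.0025,0.01,0],[0.0034,0.0025,0.02,0],[0.0034,0.0025,0.024,0],[0.0034,0.0025,0.027,0],[0.0034,0.0025,0.027,0]]'; python3 -m handwheel '[[0,0,0.0015,0],[0,0,0.003,0],[0,0,0.003,0]]'
```

```text
clock: 8.98
eef_pos: [556.9, 190.0, 163.1]
eef_rot: [-3.141, 0.008, 2.544]
wrist_force: [0.6, -0.3, -1.0]
finger_gap: 25.7
clock: 9.35
eef_pos: [556.9, 190.0, 160.1]
eef_rot: [-3.141, 0.008, 2.544]
wrist_force: [0.0, -0.3, -0.7]
finger_gap: 25.4
```

```bash
python3 -m handwheel '[[0,0,0.0015,0],[0,0,0.003,0],[0,0,0.004,0],[0,0,0.004,0]]'; python3 - <<'E'
from h import *
im=cams.camera("wrist")[:,:,::-1];cv2.imwrite("pics/wr2.png",im);print(read_state()["moment"])
E
```

```text
clock: 9.85
eef_pos: [556.9, 189.9, 156.0]
eef_rot: [-3.14, 0.008, 2.544]
wrist_force: [1.2, -0.1, -1.1]
finger_gap: 25.7
[-0.01352333  0.078777    0.03642115]
```

```bash
python3 -m handwheel '[[-0.0001,0.0003,0,9],[-0.0003,0.0006,0,18],[-0.0005,0.0009,0,27],[-0.0008,0.0011,0,36],[-0.0008,0.0011,0,36]]'; python3 -c "
from h import *
s=read_state();print(s['moment'],s['wrist_force'],np.degrees(s['eef_rot'][2]))"
```

```text
clock: 10.52
eef_pos: [558.3, 190.6, 156.2]
eef_rot: [3.137, 0.007, 1.916]
wrist_force: [-0.5, 1.0, -0.2]
finger_gap: 25.6
[0.37609784 0.0167365  0.09097069] [-0.47984166  1.00809345 -0.17870447] 109.79440492503045
```

```bash
python3 -m handwheel '[[-0.0001,0.0003,0,9],[-0.0003,0.0006,0,18],[-0.0005,0.0009,0,27],[-0.0008,0.0011,0,36],[-0.0008,0.0011,0,36]]'; python3 -c "
from h import *
s=read_state();print(s['moment'],s['wrist_force'],np.degrees(s['eef_rot'][2]))"
```

```text
clock: 11.15
eef_pos: [559.8, 190.4, 156.3]
eef_rot: [3.133, 0.002, 1.292]
wrist_force: [3.5, 3.2, -2.7]
finger_gap: 25.8
[ 0.64083906 -0.68564212  0.11019544] [ 3.51658892  3.16954638 -2.6733464 ] 74.03529621564968
```

```bash
python3 -m handwheel '[[0,0.0002,0,4],[0,0.0003,0,8],[-0.0001,0.0004,0,12],[-0.0001,0.0004,0,12]]'; python3 -c "
from h import *
s=read_state();print(s['moment'],s['wrist_force'],np.degrees(s['eef_rot'][2]))"; python3 -m handwheel '[[0,0.0001,0,3],[0,0.0002,0,6],[0,0.0002,0,6]]'; python3 -c "
from h import *
s=read_state();print(s['moment'],s['wrist_force'],np.degrees(s['eef_rot'][2]))"
```

```text
clock: 11.65
eef_pos: [560.3, 190.3, 156.4]
eef_rot: [3.132, 0.0, 1.088]
wrist_force: [2.8, 2.2, -3.2]
finger_gap: 25.9
[ 0.45035979 -0.67770847  0.10767537] [ 2.78704584  2.16992123 -3.1658762 ] 62.344238597036885
clock: 12.02
eef_pos: [560.6, 190.2, 156.4]
eef_rot: [3.132, -0.001, 0.988]
wrist_force: [2.5, 2.6, -2.1]
finger_gap: 25.7
[ 0.4223504  -0.56481288  0.08670691] [ 2.46866286  2.60982972 -2.13425627] 56.59452384203413
```

```bash
for i in 1 2; do python3 -m handwheel '[[0,0.0001,0,2],[0,0.0001,0,4],[0,0.0002,0,5],[0,0.0002,0,5]]'; python3 -c "
from h import *
s=read_state();print(s['moment'],s['wrist_force'],np.degrees(s['eef_rot'][2]))"; done
```

```text
clock: 12.52
eef_pos: [560.8, 190.0, 156.4]
eef_rot: [3.132, -0.002, 0.901]
wrist_force: [2.5, 1.3, -3.5]
finger_gap: 25.9
[ 0.3381269  -0.66365789  0.1116529 ] [ 2.47098183  1.25098438 -3.51238304] 51.60303012932542
clock: 13.02
eef_pos: [561.0, 189.9, 156.4]
eef_rot: [3.132, -0.003, 0.813]
wrist_force: [2.8, 0.6, -2.7]
finger_gap: 25.9
[ 0.31200087 -0.66514203  0.12655963] [ 2.75161017  0.64741751 -2.74364411] 46.59259458830349
```

The moment stays near 0.11 N·m past the expected stop angle, so I'll look before turning further.

```bash
python3 - <<'E'
from h import *
c=cal("wrist");np.savez("pics/r3",*[np.asarray(x) for x in c]);im=cams.camera("wrist")[:,:,::-1];cv2.imwrite("pics/wr3.png",im)
b=cv2.imread("pics/wr2.png")
f=lambda a:cv2.resize(a[140:260,270:390],None,fx=3.3,fy=5,interpolation=2)
g=lambda a:cv2.resize(a[150:250,275:375],None,fx=4,fy=4,interpolation=2)
cv2.imwrite("pics/wr3c.png",np.hstack([g(b),g(im)]))
E
```

```text
(no output)
```

View pics/wr3c.png

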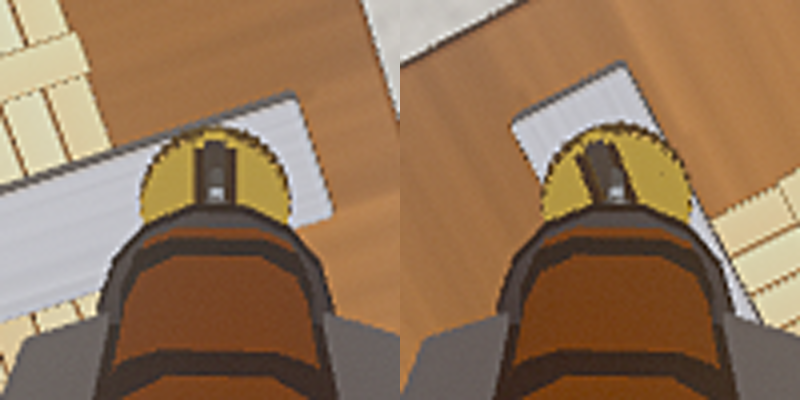

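In the right-hand panel (the current view) the slot leans about 19° from the tool's x axis. That puts it at about 66° in the world, right where the stop is predicted (67°). The remaining tool angle is blade play. I'll turn a bit more and check that the slot doesn't move.

```bash
python3 -m handwheel '[[0,0.0001,0,2],[0,0.0002,0,4],[0,0.0003,0,6],[0,0.0003,0,6],[0,0.0003,0,6]]'; cat > slot.py <<'E'
import sys
from h import *
s=read_state();print(s['moment'].round(3),s['wrist_force'].round(1),np.degrees(s['eef_rot'][2]).round(1))
c=cal("wrist");im=cams.camera("wrist")[:,:,::-1];cv2.imwrite(f"pics/{sys.argv[1]}.png",im)
def meas(im,c,ctr):
    hsv=cv2.cvtColor(im,cv2.COLOR_BGR2HSV);br=((hsv[...,0]>18)&(hsv[...,0]<32)&(hsv[...,1]>120)&(hsv[...,2]>90)).astype('uint8')
    # world-rectified top-down patch of the head plane, 8 px/mm
    g=np.arange(-17,17,.125);X,Y=np.meshgrid(g+ctr[0],g[::-1]+ctr[1])
    uv=np.array([proj(c,(x,y,48)) for x,y in zip(X.ravel(),Y.ravel())]).reshape(*X.shape,2).astype('float32')
    return cv2.remap(im,uv[...,0],uv[...,1],cv2.INTER_CUBIC)
ctr=[float(v) for v in sys.argv[2:4]]
cv2.imwrite(f"pics/{sys.argv[1]}_rect.png",meas(im,c,ctr))
E
python3 slot.py wr4 559 189; python3 - <<'E'
import sys;sys.argv=["x","tmp","559","189"]
import h,cv2,numpy as np
exec(open("slot.py").read().split("def meas")[0].split("s=read")[0])
src=open("slot.py").read();exec("def meas"+src.split("def meas")[1].split("ctr=[")[0])
d=np.load("pics/r3.npz");c=[d[f"arr_{i}"] for i in range(5)]
a=meas(cv2.imread("pics/wr3.png"),c,[559,189]);b=cv2.imread("pics/wr4_rect.png")
cv2.imwrite("pics/cmp.png",cv2.resize(np.hstack([a,b]),None,fx=1.45,fy=1.45))
E
```

```text
clock: 13.7
eef_pos: [561.3, 189.7, 156.4]
eef_rot: [3.133, -0.004, 0.709]
wrist_force: [3.7, 1.9, -3.2]
finger_gap: 25.6
[ 0.407 -0.937  0.195] [ 3.7  1.9 -3.2] 40.6
```

View pics/cmp.png

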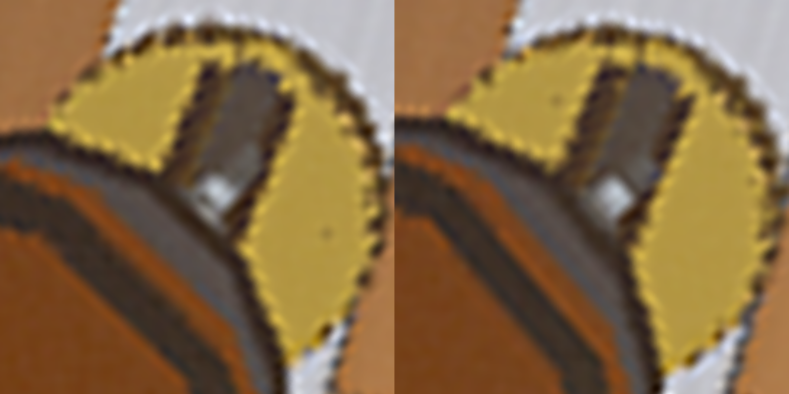

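The slot is at 67–68° in both frames although the tool turned another 6°, and the moment rose to 0.195 N·m. This screw is on its stop. I'll relax the twist and lift out.

```bash
python3 -m handwheel '[[0,-0.0002,0,-4],[0,-0.0003,0,-8],[0,-0.0003,0,-8]]'; python3 -c "
from h import *
s=read_state();print(s['moment'],s['wrist_force'],np.degrees(s['eef_rot'][2]))"; python3 -m handwheel '[[0,0,-0.008,0],[0,0,-0.025,0],[0,0,-0.04,0],[0,0,-0.045,0]]'; python3 -c "
from h import *
im=cams.camera('wrist')[:,:,::-1];cv2.imwrite('pics/up.png',im)
s=read_state();print(s['moment'],s['wrist_force'],np.degrees(s['eef_rot'][2]),tool([522,53,201]))"
```

```text
clock: 14.12
eef_pos: [561.0, 189.9, 156.5]
eef_rot: [3.132, -0.002, 0.848]
wrist_force: [1.5, 0.6, -1.3]
finger_gap: 26.0
[ 0.18525466 -0.53228256  0.08195666] [ 1.48789211  0.63780709 -1.33182141] 48.6045186808187
clock: 14.62
eef_pos: [560.9, 190.2, 203.3]
eef_rot: [3.131, -0.004, 0.848]
wrist_force: [-0.2, -0.6, -1.2]
finger_gap: 25.7
[-0.02218625  0.11794091 -0.00041743] [ 1.15799681  0.15286811 -0.72951583] 48.59659714408201 (array([-128.63741197,   61.54910988,    2.31220477]), array([560.88878914, 190.20151126, 203.15182852]), array([ 3.13125963, -0.00369828,  0.84817063]))
```

```bash
python3 -m handwheel '[[-0.035,0.016,0,-10],[-0.075,0.034,0,-20],[-0.11,0.05,0,-30],[-0.13,0.0596,0,-40],[-0.13,0.0596,0,-50]]'; python3 -m handwheel '[[0,0,0.005,-5.4],[0,0,0.012,-5.4],[0,0,0.012,-5.4]]';python3 - <<'E'
from h import *
print(tool([519.6,53.1,190]))
c=cal("wrist");np.savez("pics/l",*[np.asarray(x) for x in c]);im=cams.camera("wrist")[:,:,::-1];cv2.imwrite("pics/wl.png",im)
cv2.imwrite("pics/wlc.png",cv2.resize(im[150:250,270:390],None,fx=6,fy=6,interpolation=2))
E
```

```text
clock: 15.3
eef_pos: [519.2, 51.9, 203.2]
eef_rot: [3.133, 0.006, 1.725]
wrist_force: [-0.2, 0.3, -1.1]
finger_gap: 25.8
clock: 15.68
eef_pos: [518.9, 52.0, 190.4]
eef_rot: [3.135, 0.006, 1.817]
wrist_force: [-1.0, -0.3, -1.5]
finger_gap: 25.4
(array([0.95312322, 0.91498723, 0.43445424]), array([518.94087486,  51.95468497, 190.4338243 ]), array([3.1345457 , 0.0061238 , 1.81661744]))
```

View pics/wlc.png

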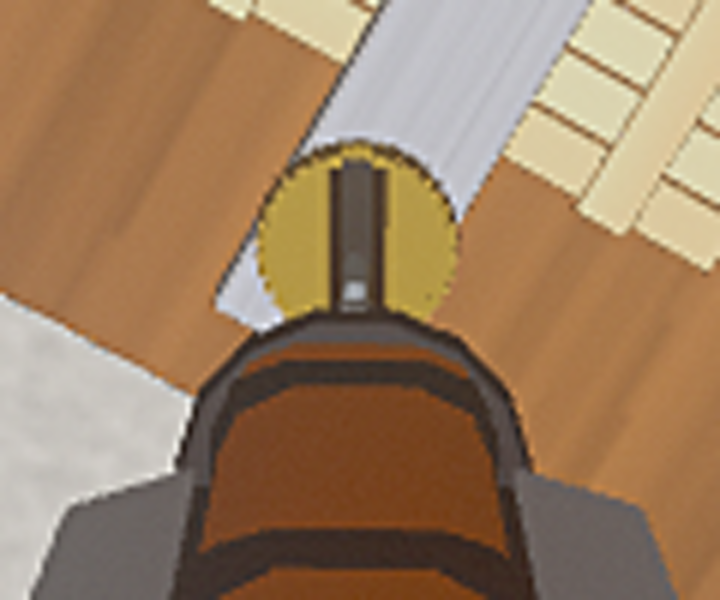

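The slot is vertical with its centre at crop x=358, and the blade edge is at 355. The head centre is about 1.7 mm ahead, so I shift by (+1.7, +0.5) mm and insert.

```bash
python3 -m handwheel '[[0.0017,0.0005,0.01,0],[0.0017,0.0005,0.02,0],[0.0017,0.0005,0.025,0],[0.0017,0.0005,0.028,0],[0.0017,0.0005,0.03,0]]'; python3 -m handwheel '[[0,0,0.0015,0],[0,0,0.003,0],[0,0,0.004,0],[0,0,0.004,0]]'; python3 -c "
from h import *
s=read_state();print(s['moment'],s['wrist_force'],np.degrees(s['eef_rot'][2]))"
```

```text
clock: 16.35
eef_pos: [519.5, 53.6, 160.8]
eef_rot: [3.134, 0.006, 1.817]
wrist_force: [0.1, -0.2, -1.5]
finger_gap: 25.6
clock: 16.85
eef_pos: [519.6, 53.6, 156.8]
eef_rot: [3.134, 0.006, 1.817]
wrist_force: [-0.1, -0.1, -0.3]
finger_gap: 25.9
[-0.01528214  0.08024767  0.0025463 ] [-0.11716507 -0.09047415 -0.31182921] 104.10453942361258
```

```bash
python3 -m handwheel '[[-0.0001,0.0003,0,9],[-0.0003,0.0006,0,18],[-0.0005,0.0009,0,27],[-0.0008,0.0011,0,36],[-0.0008,0.0011,0,36]]'; python3 -c "
from h import *
s=read_state();print(s['moment'],s['wrist_force'],np.degrees(s['eef_rot'][2]))";  python3 -m handwheel '[[-0.0001,0.0002,0,6],[-0.0002,0.0004,0,12],[-0.0003,0.0006,0,18],[-0.0004,0.0007,0,22],[-0.0004,0.0007,0,22]]'; python3 slot.py wl2 519.5 51.5
```

```text
clock: 17.48
eef_pos: [521.1, 53.1, 157.0]
eef_rot: [3.131, 0.0, 1.19]
wrist_force: [1.2, 0.3, -2.0]
finger_gap: 25.6
[ 0.04518549 -0.51018476  0.10516162] [ 1.23612347  0.31072626 -2.00027979] 68.16465029001252
clock: 18.1
eef_pos: [522.1, 52.4, 157.1]
eef_rot: [3.13, -0.005, 0.809]
wrist_force: [5.0, -0.3, -4.0]
finger_gap: 26.1
[-0.22  -1.37   0.171] [ 5.  -0.3 -4. ] 46.4
```

```bash
python3 -m handwheel '[[0,0.0001,0,3],[0,0.0002,0,6],[0,0.0002,0,8],[0,0.0002,0,8],[0,0.0002,0,8]]'; python3 slot.py wl3 519.5 51.5; python3 - <<'E'
import cv2,numpy as np
a=[cv2.imread(f"pics/{n}_rect.png") for n in("wl2","wl3")]
cv2.imwrite("pics/cmpl.png",cv2.resize(np.hstack(a),None,fx=1.45,fy=1.45))
E
```

```text
clock: 18.77
eef_pos: [522.4, 52.1, 157.1]
eef_rot: [3.131, -0.006, 0.672]
wrist_force: [4.3, -1.4, -4.9]
finger_gap: 25.7
[-0.568 -1.291  0.23 ] [ 4.3 -1.4 -4.9] 38.5
```

View pics/cmpl.png

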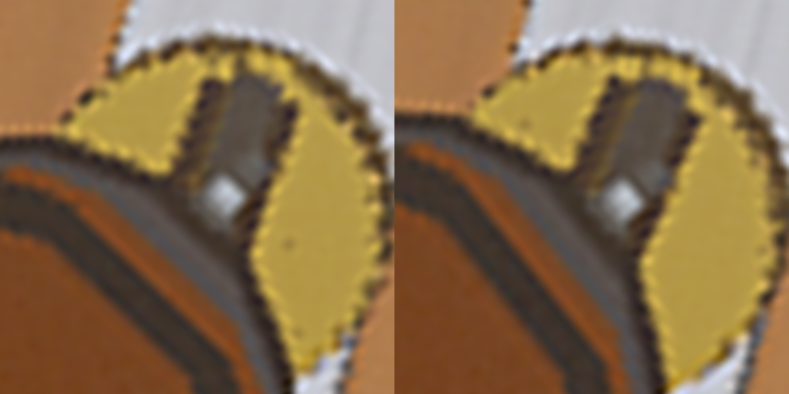

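The slot is at about 67–70° in both frames, with the moment up to 0.23 N·m, so the second screw is on its stop too. I'll relax, lift and return.

```bash
python3 -m handwheel '[[0,-0.0002,0,-4],[0,-0.0003,0,-9],[0,-0.0003,0,-9]]'; python3 -m handwheel '[[0,0,-0.008,0],[0,0,-0.03,0],[0,0,-0.06,0],[0,0,-0.09,0],[0,0,-0.104,0]]'; python3 -m handwheel '[[0,0,0,-10],[0,0,0,-20],[0,0,0,-30],[0,0,0,-40],[0,0,0,-50]]'; python3 -c "
from h import *
print(tool([436.3,-205.9,262]))"
```

```text
clock: 19.2
eef_pos: [522.1, 52.4, 157.2]
eef_rot: [3.13, -0.004, 0.83]
wrist_force: [3.4, 1.2, -2.5]
finger_gap: 25.9
clock: 19.82
eef_pos: [520.9, 52.9, 263.0]
eef_rot: [3.129, -0.006, 0.829]
wrist_force: [0.5, 0.6, -1.9]
finger_gap: 25.6
clock: 20.45
eef_pos: [520.5, 53.0, 262.5]
eef_rot: [3.131, 0.006, 1.707]
wrist_force: [0.4, 0.1, -1.6]
finger_gap: 25.8
(array([-245.00700239, -118.60609433,    0.63938949]), array([520.46484661,  52.96733949, 262.47412093]), array([3.13091485, 0.00584324, 1.70723416]))
```

```bash
python3 -m handwheel '[[-0.05,-0.024,0,-10],[-0.1,-0.048,0,-20],[-0.15,-0.072,0,-30],[-0.2,-0.096,0,-40],[-0.245,-0.1186,0,-50]]'; python3 -m handwheel '[[0,0,0,-10],[0,0,0,-20],[0,0,0,-23],[0,0,0,-23]]'; python3 - <<'E'
from h import *
print(tool([436.3,-205.9,200]))
c=cal("wrist");np.savez("pics/p",*[np.asarray(x) for x in c]);im=cams.camera("wrist")[:,:,::-1];cv2.imwrite("pics/wp.png",im)
E
```

```text
clock: 21.08
eef_pos: [437.8, -201.0, 262.3]
eef_rot: [3.139, 0.011, 2.543]
wrist_force: [0.5, 0.1, -1.7]
finger_gap: 25.7
clock: 21.58
eef_pos: [437.5, -200.8, 261.9]
eef_rot: [-3.141, 0.01, 2.943]
wrist_force: [-0.1, 0.2, -1.3]
finger_gap: 25.5
(array([ 0.7370873 , -5.16399619, 61.88053922]), array([ 437.46662101, -200.80384088,  261.87955597]), array([-3.14058811,  0.00967587,  2.94301789]))
```

```bash
python3 -m handwheel '[[0.0007,-0.0052,0.02,0],[0.0007,-0.0052,0.045,0],[0.0007,-0.0052,0.055,0],[0.0007,-0.0052,0.055,0]]'; python3 -m handwheel '[[0,0,0.02,0],[0,0,0.035,0],[0,0,0.035,0]]'; python3 -c "
from h import *
print(tool([436.3,-205.9,130]))"
```

```text
clock: 22.12
eef_pos: [436.3, -205.8, 206.9]
eef_rot: [-3.141, 0.009, 2.942]
wrist_force: [0.0, -0.6, -1.4]
finger_gap: 25.4
clock: 22.5
eef_pos: [436.4, -205.8, 171.5]
eef_rot: [-3.141, 0.008, 2.942]
wrist_force: [1.1, -0.0, -0.6]
finger_gap: 26.0
(array([ 0.38072911, -0.10488417, 41.45595969]), array([ 436.37641425, -205.79050921,  171.45762562]), array([-3.14116802,  0.00790184,  2.94162503]))
```

Entered the hole with no contact force. I'll lower to seat it, then release.

```bash
python3 -m handwheel '[[0,0,0.02,0],[0,0,0.035,0],[0,0,0.04,0],[0,0,0.042,0],[0,0,0.042,0]]'; python3 -m handwheel '[[0,0,0.0005,0],[0,0,0.001,0],[0,0,0.001,0]]'
```

```text
clock: 23.12
eef_pos: [436.9, -206.0, 129.9]
eef_rot: [-3.141, 0.008, 2.942]
wrist_force: [-0.1, 0.1, -1.4]
finger_gap: 25.8
clock: 23.5
eef_pos: [436.9, -206.0, 128.9]
eef_rot: [-3.141, 0.009, 2.942]
wrist_force: [-0.5, -1.2, -1.9]
finger_gap: 25.7
```

```bash
python3 -m handwheel '[[0,0,0.0005,0],[0,0,0.0007,0],[0,0,0.0007,0]]'; python3 -m handwheel '[[0,0,0,0],[0,0,0,0],[0,0,0,0],[0,0,0,0],[0,0,0,0]]' 0.3; python3 -m handwheel '[[0,0,0,0],[0,0,-0.02,0],[0,0,-0.06,0],[0,0,-0.1,0],[0,0,-0.145,0]]'; python3 -m handwheel '[[0,0,0,0],[0,0,0,0]]'; python3 - <<'E'
from h import *
print(read_state()["eef_pos"])
w=cams.camera("wrist")[:,:,::-1];s=cams.camera("scene")[:,:,::-1];d=cams.camera("side")[:,:,::-1]
cv2.imwrite("pics/fw.png",w);cv2.imwrite("pics/fs.png",s);cv2.imwrite("pics/fd.png",d)
r=lambda a,x,y,w,h:cv2.resize(a[y:y+h,x:x+w],(400,300),interpolation=2)
cv2.imwrite("pics/final.png",np.vstack([np.hstack([r(w,200,110,240,180),r(s,230,110,100,75)]),np.hstack([r(s,310,190,100,75),r(d,310,220,100,75)])]))
E
```

```text
clock: 23.88
eef_pos: [436.9, -206.0, 128.3]
eef_rot: [-3.141, 0.009, 2.942]
wrist_force: [-0.1, 0.8, 0.4]
finger_gap: 25.8
clock: 24.5
eef_pos: [436.9, -205.9, 128.3]
eef_rot: [-3.141, 0.009, 2.942]
wrist_force: [-0.1, 1.0, 0.1]
finger_gap: 65.7
clock: 25.12
eef_pos: [435.5, -205.5, 274.4]
eef_rot: [-3.141, 0.008, 2.942]
wrist_force: [-0.1, -0.3, -0.4]
finger_gap: 65.7
clock: 25.38
eef_pos: [435.3, -205.4, 273.7]
eef_rot: [-3.141, 0.007, 2.942]
wrist_force: [0.2, 0.7, -0.2]
finger_gap: 65.9
[ 435.25904692 -205.39852757  273.72226536]
```

The picture limit is reached, so I'll check numerically against the earlier pictures. That covers the driver's placement in the wrist and side views, the bystanders, and the slot angles.

```bash
python3 - <<'E'
from h import *
def orange(im,box):
    x,y,w,h=box;p=im[y:y+h,x:x+w];q=cv2.cvtColor(p,cv2.COLOR_BGR2HSV)
    m=((q[...,0]>4)&(q[...,0]<16)&(q[...,1]>150)&(q[...,2]>90)).astype('uint8');n,l,st,ce=cv2.connectedComponentsWithStats(m);k=1+np.argmax(st[1:,4]);return (st[k]+[x,y,0,0,0]),(ce[k]+[x,y]).round(1)
R=cv2.imread
for a,b,box in(("scene0","fs",(270,120,40,50)),("side0","fd",(320,230,40,45))):print(a,orange(R(f"pics/{a}.png"),box),orange(R(f"pics/{b}.png"),box))
im=R("pics/fw.png");o=orange(im,(270,140,110,110));c=cal("wrist");print("wrist",o,ray(c,*o[1],168).round(1),proj(c,[438.2,-206.1,168]))
# picture differences
for a,b in(("scene0","fs"),("side0","fd")):
    d=cv2.absdiff(R(f"pics/{a}.png"),R(f"pics/{b}.png")).max(2)
    m=cv2.morphologyEx((d>45).astype('uint8'),cv2.MORPH_OPEN,np.ones((2,2)));n,l,st,ce=cv2.connectedComponentsWithStats(m);print(a,[list(x) for x in st[1:] if x[4]>8])
E
```

```text
scene0 (array([284, 138,  11,  11,  84]), array([289. , 143.3])) (array([284, 138,  11,  11,  84]), array([288.9, 143.5]))
side0 (array([332, 240,  14,  12, 123]), array([338.4, 245.6])) (array([332, 240,  14,  12, 123]), array([338.5, 245.6]))
wrist (array([ 313,  182,   31,   41, 1022]), array([328.7, 202.1])) [ 436.7 -206.2  168. ] [329.14434908 203.88268991]
scene0 [[np.int32(310), np.int32(0), np.int32(4), np.int32(12), np.int32(37)], [np.int32(318), np.int32(0), np.int32(23), np.int32(8), np.int32(129)], [np.int32(344), np.int32(0), np.int32(34), np.int32(11), np.int32(259)], [np.int32(431), np.int32(0), np.int32(26), np.int32(37), np.int32(667)], [np.int32(494), np.int32(0), np.int32(44), np.int32(50), np.int32(1004)], [np.int32(575), np.int32(0), np.int32(12), np.int32(4), np.int32(31)], [np.int32(529), np.int32(4), np.int32(111), np.int32(115), np.int32(6401)], [np.int32(331), np.int32(16), np.int32(7), np.int32(7), np.int32(24)], [np.int32(265), np.int32(42), np.int32(54), np.int32(70), np.int32(1722)], [np.int32(288), np.int32(42), np.int32(3), np.int32(3), np.int32(9)], [
[... 1348 characters left out ...]
, np.int32(6), np.int32(8), np.int32(31)], [np.int32(0), np.int32(148), np.int32(18), np.int32(35), np.int32(152)], [np.int32(283), np.int32(174), np.int32(4), np.int32(5), np.int32(10)], [np.int32(0), np.int32(191), np.int32(98), np.int32(150), np.int32(8158)], [np.int32(300), np.int32(202), np.int32(4), np.int32(4), np.int32(10)], [np.int32(331), np.int32(250), np.int32(2), np.int32(7), np.int32(14)], [np.int32(140), np.int32(253), np.int32(11), np.int32(17), np.int32(125)], [np.int32(84), np.int32(284), np.int32(39), np.int32(10), np.int32(160)], [np.int32(79), np.int32(288), np.int32(10), np.int32(4), np.int32(25)], [np.int32(89), np.int32(299), np.int32(26), np.int32(7), np.int32(130)]]
```

The driver is back in its hole, within 0.2 px in both fixed views, and nothing else has changed apart from the arm and the screws. There is plenty of time left, so I'll measure the final slot angles from above the board.

```bash
python3 -m handwheel '[[-0.015,0.05,0,0],[-0.03,0.105,0,0],[-0.046,0.16,0,0],[-0.061,0.215,0,4],[-0.076,0.27,0.01,8]]'; python3 -m handwheel '[[-0.009,0.035,0.02,0],[-0.018,0.066,0.04,0],[-0.018,0.066,0.05,0],[-0.018,0.066,0.05,0]]'; python3 - <<'E'
from h import *
s=read_state();print(s["eef_pos"],s["eef_rot"])
c=cal("wrist");im=cams.camera("wrist")[:,:,::-1];cv2.imwrite("pics/wf.png",im)
yy,xx=np.mgrid[:400,:640]
for n,X in(("L",(519.6,49.5)),("R",(558.2,186.5))):
    u,v=proj(c,[*X,48]);g=cv2.cvtColor(im,cv2.COLOR_BGR2HSV)
    br=(g[...,0]>18)&(g[...,0]<32)&(g[...,1]>120)&(g[...,2]>110)&(np.hypot(xx-u,yy-v)<22)
    hull=cv2.convexHull(cv2.findNonZero(br.astype('uint8')));e=cv2.fitEllipse(hull)
    for rad in(10,12):
        m=(im.max(2)<80)&(np.hypot(xx-e[0][0],yy-e[0][1])<rad)
        P=np.array([ray(c,a,b,46) for a,b in zip(xx[m],yy[m])])[:,:2];w,V=np.linalg.eigh(np.cov(P.T))
        print(n,(u,v),ray(c,*e[0],48).round(1),"slot",np.degrees(np.arctan2(V[1,1],V[0,1]))%180,np.sqrt(w),m.sum())
E
```

```text
clock: 26.15
eef_pos: [564.0, 46.0, 263.4]
eef_rot: [3.141, 0.006, 2.8]
wrist_force: [0.3, -0.4, -0.2]
finger_gap: 66.0
clock: 26.65
eef_pos: [602.8, 101.6, 212.4]
eef_rot: [-3.141, 0.004, 2.8]
wrist_force: [0.6, 0.4, 0.7]
finger_gap: 66.2
[602.82325571 101.60223945 212.42738133] [-3.14148539  0.00418349  2.7996699 ]
L (np.float64(246.45311089703176), np.float64(120.10965382239137)) [519.8  49.3  48. ] slot 64.62447990881495 [3.29283467 5.26180442] 68
L (np.float64(246.45311089703176), np.float64(120.10965382239137)) [519.8  49.3  48. ] slot 68.05504219632171 [3.30012139 6.37639908] 84
R (np.float64(399.9786857778716), np.float64(109.49434817107534)) [558.1 186.3  48. ] slot 64.97171693314256 [2.43750806 4.921442  ] 150
R (np.float64(399.9786857778716), np.float64(109.49434817107534)) [558.1 186.3  48. ] slot 66.42096259314286 [2.44808678 5.93308577] 178
```

Both slots measure about 65–68° against a predicted 67° at the stop; anything below about 75.5° passes. The robot is clear of everything, so I'm handing in.

```bash
python3 -c "
from cell import manip
print(manip.sign_off())"
```

```text
the job is handed in; nothing more can be done
None
```

I tightened both brass screws to their stops with the orange screwdriver, returned it to its original hole in the stand, and handed the job in at about 27 s. No verdict was reported.

- **Screws:** turning further left each slot within about 3° while the moment rose from about 0.1 to 0.2 N·m, which means the stop. A last look from above put both slots at 65–68°; I predicted 67° at the stop, and anything below about 75.5° passes.
- **Screwdriver:** it went in without contact force. After release it matched its starting position within 0.2 px in both fixed cameras.
- **Other things:** comparing before and after pictures showed no visible change except the arm and the screw slots. The arm hid part of the side view. The largest wrist force I read was about 7 N, while a screw was being turned.
- **Checks that failed or disagreed:** the last composite picture could not be viewed because I had reached the 12-picture limit, so the final checks were done by image code. The first wrist-camera position of the +y (right-hand) screw was about 2 mm off; I corrected that from a close view before inserting the blade.

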